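Reagent bottles in order of height

ROBOT

A 6-joint arm with a two-finger parallel gripper is mounted at the origin on the work surface. World frame = base frame: x ahead of the robot, y to its left, z up, the work surface at z = 0. Lengths are in mm, angles in rad, forces in N, time in s.
With the tool pointing down it reaches from about 275 to 750 mm from the base axis. Payload 10.2 kg.
Tool frame: the origin (TCP) lies where the fingers leave the gripper's body, on its centre line; the fingertips stand 73 mm ahead of it and the grasp point (between the pads) lies 54 mm ahead of it (ctrl.tip_extent is the z of the fingertips in the tool frame, in mm); z points along the fingers, y is the line along which they close (so a half turn about z gives the same grasp; the last joint's range is limited). The gripper opens to 85 mm and grips with 20 to 120 N. Pads are 22 mm wide; open, the fingers measure 114 mm over their backs; the gripper's body (76 mm by 85 mm) begins 54 mm behind the grasp point. The pads swing forward as they close: fully open they stand 13 mm farther back than shut.
Start: joints at [-1.403, 0.313, 1.498, -0, 1.331, -0.223], TCP at [199.975, -485.429, 303.894] pointing down, gripper open.
Joint ranges: [-2.94, 2.94], [-0.97, 2.17], [0.19, 2.56], [-1.23, 4.37], [0.02, 3.11], [-2.88, 2.88]. Speed limits (rad/s): [2.39, 2.39, 3.01, 3.14, 3.14, 3.14].

INTERFACE

Orientations are given as a unit quaternion [w, x, y, z].
In Python, from rig import readout, cams, order, ctrl gives the robot as it stands.
- The arm moves only by the tool jog_arm, called after ">>>" by a JSON object that holds its "method" and its "body", one argument or row to a line. Schema: {"type":"object","properties":{"steps":{"type":"array","items":{"type":"array","items":{"type":"array","items":{"type":"number"},"minItems":6,"maxItems":6},"minItems":1,"maxItems":8},"minItems":1,"maxItems":1},"jaw":{"type":"number"},"force":{"type":"number"},"only":{"type":"string"},"quiet":{"type":"boolean"},"lines":{"type":"string"}},"required":["steps"],"additionalProperties":false}. steps is a list that holds a single list of rows (three levels of brackets), with 1 to 8 rows, each of 6 numbers: dx, dy, dz in shares of 1000 mm (1.0 is 1000 mm), then a rotation vector rx, ry, rz in shares of 4 rad (1.0 is 4 rad); each row is the pose to reach, as a shift and turn from the pose commanded when the call began, along the tool's axes at that moment; what a row does not reach only later rows make up. A row lasts 1/10 s, in which the tool goes at most 50 mm and 0.15 rad, less where a joint would pass 70% of its speed; a pose out of reach is approached as far as the arm can. jaw is the opening from 0.0 (shut) to 1.0 (fully open), set as the call begins (left out keeps the last). The fingers move at their own pace and stop on an object; force is the grip in N (left out, the last holds). Time passes only in rows, so rows that do not move let the fingers close. The tool returns the time, the measured TCP pose, the force, the opening and the grip force at its end. only (a regular expression) keeps the lines of the reply that match it, lines (a string "A,B") keeps lines A to B, and quiet returns only ok. No shift or turn number may pass 1 either way. Input that does not fit is refused with a message, and nothing moves.
- readout.sense(): the state, without advancing time (a new reading comes with each control period).
- cams.capture(name): name is "scene" or "top"; returns (picture, depth): 384x512x3 uint8, red, green, blue; 384x512 float32, mm along the optical axis (not along the pixel's ray), 0 where there is no reading.
- cams.calibration(name): a dict with "fx", "fy", "cx", "cy" (pixels), "distortion" ([k1, k2, p1, p2, k3] as OpenCV has them; the pictures are not rectified), "position" and "attitude" of the camera in the world. Camera axes: x right, y down, z forward; pixel columns grow to the right and rows downward; lengths in mm; the calibration is good to about 2 mm. A picture is of the moment at which its call begins. calibration takes no time and is no camera call.
- order.finish_job(): hands the job in; it is judged then, once.
Trained networks look in the newest picture that a camera, given by its name, has taken for a name from the list of things; names that differ only in an ending like _2 or _b are one class to them, and where a whole thing is asked for, a point or a joint stands for the part that bears it (a point fixed in the world has none). Each returns a list of dicts, best first, with "p" (0 to 1); they miss things now and then, are a little off and sometimes report something else, mostly with a low value. They report only what shows in the picture. A call takes as long as a camera call. They do not tell look-alikes from the thing itself.
- cams.trace(target, camera): "pixels" (384x512 bool, what is visible of it) and "bbox" ([left, top, right, bottom] in pixels, round what is visible of it).
- cams.spot_point(target, camera): "uv" ([column, row] in pixels: a listed point, or the origin of a listed thing).
The state is a dict: "time_s": time; "joints": joint angles; "dq": joint speeds; "tau": joint torques, N m; "eef_pos": TCP position; "ee_rot": TCP orientation; "force": force on the tool from outside, world axes, zero at the start; "wrist_torque": the same for the moment, N m; "grip_width": opening from 0.0 (shut) to 1.0 (fully open); "grip_force": force on a finger pad.
Only numpy, scipy, OpenCV 4.12 (cv2) and the standard library are available. Lean on these libraries where they do the work, as an engineer would, in place of code of your own. Each camera call takes 0.05 s, during which the arm holds its last target. There are 200 camera calls.

TASK

Set the four white reagent containers (three bottles and the jar) on the tray's four round pads in order of height, the shortest on the pad next to the magenta test-tube rack and the tallest at the far end, so that a pipette reaches over them step by step. Centre each one on its own pad, standing upright, never tip one over on the way, and leave the glass conical flask where it stands.

Things in the scene. Friction and masses are not known exactly. Their poses are not given: they have to be found in the camera images.
- jar_squat: squat white plastic jar, 57 mm high in all: body 60 mm across up to 36 mm, then a wide white lid 56 mm across to the top. About 0.14 kg. The shortest of the four containers. Stands upright at a random spot on the steel bench between the robot and the tray. Loose. Origin: centre of its underside, z up.
- bottle_mini: small slender white plastic bottle with a blue cap, 80 mm high in all: straight body 36 mm across up to 54 mm, then a shoulder and a cap 26 mm across. About 0.07 kg. Stands upright at a random spot on the steel bench between the robot and the tray. Loose. Origin: centre of its underside, z up.
- bottle_round: stout white plastic bottle with a blue cap, 104 mm high in all: straight body 56 mm across up to 74 mm, then a shoulder and a cap 35 mm across. About 0.2 kg. Stands upright at a random spot on the steel bench between the robot and the tray. Loose. Origin: centre of its underside, z up.
- bottle_slim: tall slim white plastic bottle with a blue cap, 130 mm high in all: straight body 44 mm across up to 100 mm, then a shoulder and a cap 30 mm across. About 0.16 kg. The tallest of the four. Stands upright at a random spot on the steel bench between the robot and the tray. Loose. Origin: centre of its underside, z up.
- tube_rack: magenta test-tube rack, a block 110 x 60 x 85 mm with blue-capped tubes standing out to 113 mm; fixed just beyond one end of the row of pads, either end, long side across the row, its near face some 90 mm from the nearest pad's centre. Origin: centre of its underside. (A low yellow micro-tube rack, 130 x 70 x 33 mm, stands likewise at the other end.)
- conical_flask: conical (Erlenmeyer) flask, 85 mm high, 51 mm across at its foot, narrowing to 26 mm at the mouth, green glass, empty, loose; stands among the containers. A bystander: leave it alone. Origin: centre of its underside.
- pad_a: round dark rubber pad 72 mm across, 2 mm thick, at the end to the robot's left (+y), in a straight row of four (95 mm apart) fixed on a low grey tray 100 x 390 x 8 mm. Origin: centre of its underside, 8 mm above the bench; its top is 10 mm above the bench. y axis: along the row towards pad_a; x axis: across the row, away from the robot; the row is turned by up to 10 degrees or so.
- pad_b: round dark rubber pad 72 mm across, 2 mm thick, second from the robot's left, in a straight row of four (95 mm apart) fixed on a low grey tray 100 x 390 x 8 mm. Origin: centre of its underside, 8 mm above the bench; its top is 10 mm above the bench. y axis: along the row towards pad_a; x axis: across the row, away from the robot; the row is turned by up to 10 degrees or so.
- pad_c: round dark rubber pad 72 mm across, 2 mm thick, third from the robot's left, in a straight row of four (95 mm apart) fixed on a low grey tray 100 x 390 x 8 mm. Origin: centre of its underside, 8 mm above the bench; its top is 10 mm above the bench. y axis: along the row towards pad_a; x axis: across the row, away from the robot; the row is turned by up to 10 degrees or so.
- pad_d: round dark rubber pad 72 mm across, 2 mm thick, at the end to the robot's right (-y), in a straight row of four (95 mm apart) fixed on a low grey tray 100 x 390 x 8 mm. Origin: centre of its underside, 8 mm above the bench; its top is 10 mm above the bench. y axis: along the row towards pad_a; x axis: across the row, away from the robot; the row is turned by up to 10 degrees or so.
Not all that is in view belongs to the job. What is shaped like the bottle_slim but yellow is not meant.

How it is judged:
By the outcome, as a careful person would: the job done as asked, in the order asked, and still so for the second after the job is handed in, with the robot touching nothing.
It also fails if it takes over 88 s, if anything falls off the work surface, if the arm or the gripper's body presses on something with over 40 N, if the wrist force passes 120 N, or if a joint passes its speed limit or range.

## Working session

There is one attempt and no reset: what is moved stays moved. The work goes in short steps, Python scripts to look and compute and a tool call to move; the robot and the scene stay as the last step left them, time stands still between calls to the robot, and variables do not carry over. Pictures are saved under pics/ and viewed, at most 14 in all, crops included, and the job is handed in when it is done.

```bash
mkdir -p pics; cat > h.py <<'E'
import numpy as np, cv2
from rig import readout, cams, order, ctrl
from scipy.spatial.transform import Rotation as R
def rot(q): return R.from_quat([q[1],q[2],q[3],q[0]])
def att(c):
    a=np.array(c["attitude"],float)
    return rot(a) if a.size==4 else R.from_matrix(a)
def cloud(name,depth):
    c=cams.calibration(name); K=np.array([[c["fx"],0,c["cx"]],[0,c["fy"],c["cy"]],[0,0,1]])
    h,w=depth.shape; u,v=np.meshgrid(np.arange(w),np.arange(h))
    p=cv2.undistortPoints(np.stack([u,v],-1).reshape(-1,1,2).astype(np.float64),K,np.array(c["distortion"],float)).reshape(h,w,2)
    P=np.dstack([p[...,0]*depth,p[...,1]*depth,depth])
    W=att(c).apply(P.reshape(-1,3)).reshape(h,w,3)+np.array(c["position"]); W[depth<=0]=np.nan
    return W
E
cat > look.py <<'E'
from h import *
for n in ["scene","top"]:
    im,d=cams.capture(n); c=cams.calibration(n); print(n,c)
    cv2.imwrite(f"pics/{n}0.png",cv2.cvtColor(im,cv2.COLOR_RGB2BGR)); W=cloud(n,d); np.save(f"{n}W.npy",W); np.save(f"{n}I.npy",im)
    for t in ["jar_squat","bottle_mini","bottle_round","bottle_slim","tube_rack","conical_flask","pad_a"]:
        for r in cams.trace(t,n)[:5]:
            m=r["pixels"]; P=W[m]; P=P[~np.isnan(P[:,0])]
            if len(P)<5: continue
            zt=np.percentile(P[:,2],97); T=P[P[:,2]>zt-8]
            print(t,round(r["p"],2),[int(x) for x in r["bbox"]],"ztop",round(zt),"topc",T.mean(0).round(),"mid",((P.min(0)+P.max(0))/2).round(),"col",im[m].mean(0).round())
s=readout.sense(); print(s["time_s"],s["eef_pos"],s["ee_rot"],ctrl.tip_extent)
E
python3 look.py
```

```text
scene {'fx': 445.47720536207095, 'fy': 445.47720536207095, 'cx': 252.93121507451986, 'cy': 186.63703292702152, 'distortion': array([-0.07118414,  0.        ,  0.        ,  0.        ,  0.        ]), 'position': array([1165.70804282, -168.41693578,  827.2429344 ]), 'attitude': array([-0.28166738,  0.71526072,  0.59772873, -0.22756529])}
jar_squat 0.6 [299, 169, 324, 199] ztop 59 topc [465. 119.  57.] mid [437. 131.  29.] col [166. 163. 149.]
bottle_round 0.62 [200, 161, 225, 199] ztop 105 topc [ 436. -121.  103.] mid [ 388. -120.   53.] col [120. 120. 130.]
bottle_round 0.4 [255, 166, 280, 201] ztop 86 topc [453.   6.  85.] mid [458.   7.  44.] col [60. 87. 64.]
bottle_round 0.39 [288, 237, 320, 262] ztop 13 topc [638.  57.  10.] mid [636.  58.   9.] col [80. 80. 83.]
bottle_slim 0.96 [90, 148, 117, 200] ztop 131 topc [ 383. -374.  130.] mid [ 327. -375.   66.] col [114.  98.  47.]
bottle_slim 0.67 [143, 116, 166, 162] ztop 130 topc [ 279. -257.  128.] mid [ 214. -257.   67.] col [117. 100.  46.]
bottle_slim 0.59 [128, 142, 153, 191] ztop 131 topc [ 383. -289.  130.] mid [ 328. -297. 
[... 1811 characters left out ...]
 114 topc [660. 272. 113.] mid [662. 294.  58.] col [93. 22. 59.]
conical_flask 0.96 [225, 183, 250, 209] ztop 87 topc [453.   9.  85.] mid [452.   9.  43.] col [47. 73. 50.]
pad_a 0.84 [157, 98, 191, 127] ztop 13 topc [645. 152.  10.] mid [644. 152.  11.] col [60. 62. 62.]
pad_a 0.82 [285, 106, 319, 138] ztop 12 topc [ 620. -131.   10.] mid [ 620. -132.    9.] col [63. 65. 65.]
pad_a 0.8 [241, 104, 274, 136] ztop 13 topc [628. -37.  10.] mid [627. -37.  11.] col [63. 65. 66.]
pad_a 0.73 [200, 99, 232, 131] ztop 13 topc [637.  59.  10.] mid [637.  59.  10.] col [63. 65. 65.]
0.8 [ 199.98167929 -485.41334251  303.90862191] [-3.63995432e-06  9.80968098e-01  1.94168975e-01 -4.50503366e-06] 72.6
```

```bash
python3 - <<'E'
import cv2,numpy as np
a=cv2.imread('pics/top0.png'); b=cv2.imread('pics/scene0.png')
cv2.imwrite('pics/full.png',np.hstack([cv2.resize(a,(800,600))]))
c=cv2.resize(b[100:220,70:250],(720,480),interpolation=cv2.INTER_CUBIC); cv2.imwrite('pics/crop.png',c)
E
```

```text
(no output)
```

View pics/full.png

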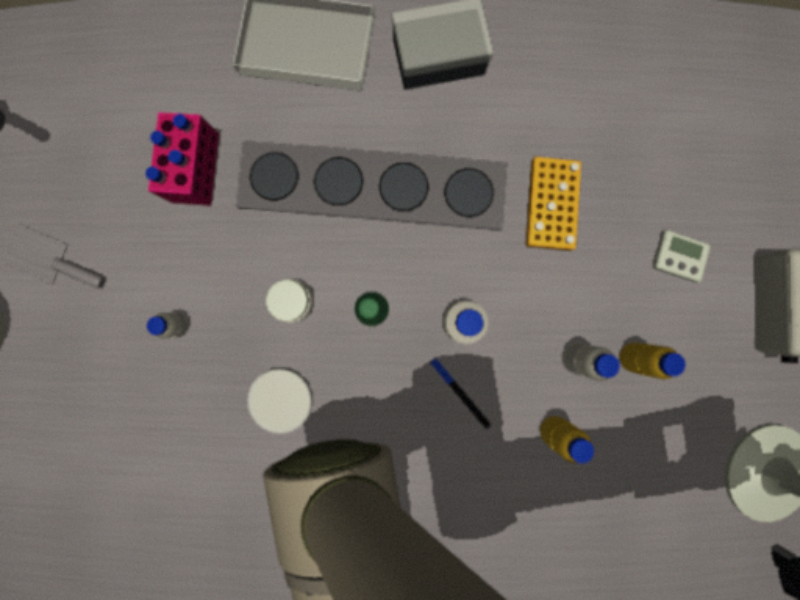

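View pics/crop.png

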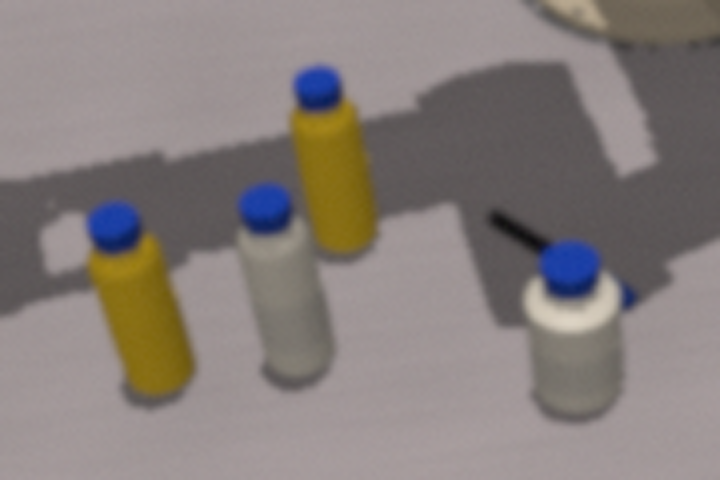

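The top view shows the magenta rack at (183,158), beside pad_a (274,176). So the order is jar→a, mini→b, round→c, slim→d. There are three slim-shaped bottles: yellow at (570,440), yellow at (660,360) and white at (600,365). The white one is meant, and the crop confirms it at (285,290). There are two white discs. The one at (289,300) stands 57 mm high and is the jar. The larger one at (280,400) is something else. I'll refine the centres and check that disc.

The rows are not in the units I measure in: shifts go in shares of 1000 mm and turns go in shares of 4 rad. I convert before sending: 244 mm / 1000 = 0.244, 240 mm / 1000 = 0.24, -1.18 rad / 4 = -0.295.

```bash
python3 - <<'E'
import numpy as np
ob={"jar":(464,121,57,28),"mini":(427,293,80,13),"round":(435,-120,104,17.5),"slim":(381.5,-288.5,130,15),"disk?":(330,125,30,45),"flask":(453,8,85,13)}
for n in["scene","top"]:
    W=np.load(n+"W.npy")
    for k,(x,y,h,r) in ob.items():
        m=(np.hypot(W[...,0]-x,W[...,1]-y)<r+15)&(W[...,2]>8); P=W[m]
        if len(P)<5: print(n,k,"none");continue
        z=np.percentile(P[:,2],95); T=P[P[:,2]>z-3.5]
        print(n,k,len(T),"z",z.round(),"mean",T.mean(0).round(1),"mid",((T.min(0)+T.max(0))/2).round(1),"ext",(np.ptp(T,axis=0)).round())
E
```

```text
scene jar 268 z 59.0 mean [463.7 120.   57.5] mid [461.9 119.9  58.1] ext [56. 55.  5.]
scene mini 61 z 81.0 mean [428.5 294.5  80.5] mid [427.7 294.6  81.2] ext [25. 25.  7.]
scene round 133 z 105.0 mean [ 434. -122.  104.] mid [ 433.4 -121.9  104.3] ext [37. 34.  6.]
scene slim 101 z 131.0 mean [ 381.7 -289.6  130.2] mid [ 380.6 -289.8  130.4] ext [32. 29.  6.]
scene disk? 59 z 226.0 mean [281.3  95.  232.1] mid [284.9  92.7 237.9] ext [20. 32. 30.]
scene flask 68 z 86.0 mean [452.    7.   85.1] mid [451.3   7.7  85.1] ext [26. 25.  4.]
top jar 458 z 59.0 mean [463.2 122.9  57.5] mid [463.2 122.3  58.6] ext [53. 52.  6.]
top mini 113 z 81.0 mean [427.3 295.1  80.3] mid [427.7 295.2  81. ] ext [25. 25.  6.]
top round 225 z 106.0 mean [ 434.3 -119.6  104.1] mid [ 433.8 -119.8  104.6] ext [32. 34.  5.]
top slim 166 z 131.0 mean [ 380.  -288.   129.8] mid [ 380.  -288.4  130.1] ext [27. 28.  5.]
top disk? 92 z 225.0 mean [281.2  95.5 232.1] mid [283.2  95.2 237. ] ext [20. 34. 30.]
top flask 118 z 87.0 mean [452.7   9.5  85.3] mid [452.6   9.6  85.8] ext [22. 22.  6.]
```

>>> {"method": "jog_arm", "body": {
  "steps": [
    [[0.05, 0, 0, 0, 0, -0.0375], [0.1, 0, 0, 0, 0, -0.075], [0.15, -0.02, 0, 0, 0, -0.1125], [0.2, -0.04, 0, 0, 0, -0.15], [0.22, -0.06, 0, 0, 0, -0.1875], [0.24, -0.08, 0, 0, 0, -0.225], [0.24, -0.095, 0, 0, 0, -0.2625], [0.244, -0.095, 0, 0, 0, -0.295]]
  ],
  "jaw": 0.85,
  "force": 40
}}

```text
time_s: 1.6
eef_pos: [389.4, -303.0, 304.2]
ee_rot: [-0.0, 0.704, 0.71, 0.0]
force: [-0.3, -0.1, -0.3]
grip_width: 0.853
grip_force: 0.0
```

In the tool's units: 161 mm / 1000 = 0.161, 145 mm / 1000 = 0.145.

>>> {"method": "jog_arm", "body": {
  "steps": [
    [[0.014, -0.009, 0.04, 0, 0, 0], [0.014, -0.009, 0.08, 0, 0, 0], [0.014, -0.009, 0.115, 0, 0, 0], [0.014, -0.009, 0.145, 0, 0, 0], [0.014, -0.009, 0.161, 0, 0, 0], [0.014, -0.009, 0.161, 0, 0, 0], [0.014, -0.009, 0.161, 0, 0, 0]]
  ],
  "jaw": 0.85,
  "force": 40
}}

```text
time_s: 2.3
eef_pos: [380.6, -290.9, 143.5]
ee_rot: [0.0, 0.707, 0.707, -0.0]
force: [-0.2, -0.0, 0.9]
grip_width: 0.849
grip_force: 0.0
```

>>> {"method": "jog_arm", "body": {
  "steps": [
    [[0, 0, 0, 0, 0, 0], [0, 0, 0, 0, 0, 0], [0, 0, 0, 0, 0, 0], [0, 0, 0, 0, 0, 0], [0, 0, 0, 0, 0, 0], [0, 0, 0, 0, 0, 0], [0, 0, 0, 0, 0, 0]]
  ],
  "jaw": 0.3,
  "force": 40
}}

```text
time_s: 3.0
eef_pos: [380.6, -291.0, 144.0]
ee_rot: [0.001, 0.707, 0.707, -0.0]
force: [-1.0, 1.0, 6.1]
grip_width: 0.5
grip_force: 40.8
```

In the tool's units: 190 mm / 1000 = 0.19, 155 mm / 1000 = 0.155.

>>> {"method": "jog_arm", "body": {
  "steps": [
    [[0, 0, -0.02, 0, 0, 0], [0, 0, -0.05, 0, 0, 0], [0.01, 0.02, -0.07, 0, 0, 0], [0.03, 0.05, -0.075, 0, 0, 0], [0.053, 0.085, -0.075, 0, 0, 0], [0.078, 0.12, -0.075, 0, 0, 0], [0.102, 0.155, -0.075, 0, 0, 0], [0.124, 0.19, -0.075, 0, 0, 0]]
  ]
}}

```text
time_s: 3.8
eef_pos: [571.6, -165.2, 218.3]
ee_rot: [0.0, 0.707, 0.707, 0.0]
force: [-0.4, -0.9, -0.4]
grip_width: 0.503
grip_force: 41.3
```

>>> {"method": "jog_arm", "body": {
  "steps": [
    [[0.017, 0.027, 0, 0, 0, 0], [0.028, 0.043, 0, 0, 0, 0], [0.033, 0.05, 0.005, 0, 0, 0], [0.033, 0.05, 0.015, 0, 0, 0], [0.033, 0.05, 0.03, 0, 0, 0], [0.033, 0.05, 0.045, 0, 0, 0], [0.033, 0.05, 0.045, 0, 0, 0]]
  ]
}}

```text
time_s: 4.5
eef_pos: [618.7, -134.2, 170.3]
ee_rot: [-0.002, 0.708, 0.707, -0.001]
force: [-1.1, 0.5, -1.7]
grip_width: 0.501
grip_force: 41.3
```

In the tool's units: 16 mm / 1000 = 0.016, 14 mm / 1000 = 0.014.

>>> {"method": "jog_arm", "body": {
  "steps": [
    [[0, 0.001, 0.006, 0, 0, 0], [0, 0.001, 0.011, 0, 0, 0], [0, 0.001, 0.014, 0, 0, 0], [0, 0.001, 0.016, 0, 0, 0], [0, 0.001, 0.016, 0, 0, 0], [0, 0.001, 0.016, 0, 0, 0]]
  ]
}}

```text
time_s: 5.1
eef_pos: [621.5, -133.6, 157.1]
ee_rot: [0.0, 0.707, 0.707, 0.0]
force: [0.1, -0.2, -1.4]
grip_width: 0.502
grip_force: 41.3
```

In the tool's units: 3 mm / 1000 = 0.003, 2 mm / 1000 = 0.002.

>>> {"method": "jog_arm", "body": {
  "steps": [
    [[0, -0.001, 0.001, 0, 0, 0], [0, -0.001, 0.002, 0, 0, 0], [0, -0.001, 0.003, 0, 0, 0], [0, -0.001, 0.003, 0, 0, 0]]
  ]
}}

```text
time_s: 5.5
eef_pos: [620.4, -133.6, 154.1]
ee_rot: [0.0, 0.707, 0.707, 0.0]
force: [-0.7, 0.4, 1.2]
grip_width: 0.498
grip_force: 41.5
```

>>> {"method": "jog_arm", "body": {
  "steps": [
    [[0, 0, 0, 0, 0, 0], [0, 0, 0, 0, 0, 0], [0, 0, 0, 0, 0, 0], [0, 0, 0, 0, 0, 0], [0, 0, 0, 0, 0, 0]]
  ],
  "jaw": 0.85
}}

```text
time_s: 6.0
eef_pos: [620.4, -133.7, 153.9]
ee_rot: [0.0, 0.707, 0.707, 0.0]
force: [0.9, -0.9, 0.1]
grip_width: 0.847
grip_force: 0.0
```

In the tool's units: -186 mm / 1000 = -0.186, -170 mm / 1000 = -0.17.

>>> {"method": "jog_arm", "body": {
  "steps": [
    [[0, 0, -0.03, 0, 0, 0], [0, 0, -0.065, 0, 0, 0], [0, 0, -0.09, 0, 0, 0], [0.003, -0.04, -0.09, 0, 0, 0], [0.006, -0.085, -0.09, 0, 0, 0], [0.01, -0.13, -0.09, 0, 0, 0], [0.013, -0.17, -0.09, 0, 0, 0], [0.013, -0.186, -0.09, 0, 0, 0]]
  ],
  "jaw": 0.95
}}

```text
time_s: 6.8
eef_pos: [431.8, -119.9, 244.0]
ee_rot: [-0.0, 0.707, 0.707, -0.0]
force: [0.3, 0.2, 0.2]
grip_width: 0.949
grip_force: 0.0
```

>>> {"method": "jog_arm", "body": {
  "steps": [
    [[0, 0, 0.01, 0, 0, 0], [0, 0, 0.04, 0, 0, 0], [0, 0, 0.08, 0, 0, 0], [0, 0, 0.11, 0, 0, 0], [0, 0, 0.128, 0, 0, 0], [0, 0, 0.13, 0, 0, 0], [0, 0, 0.13, 0, 0, 0]]
  ]
}}

```text
time_s: 7.5
eef_pos: [435.0, -120.7, 113.7]
ee_rot: [-0.0, 0.707, 0.707, -0.0]
force: [0.3, -0.4, 0.1]
grip_width: 0.948
grip_force: 0.0
```

```bash
cat > chk.py <<'E'
from h import *
import sys
i=sys.argv[1]
q={"jar":(645.5,151.5),"mini":(637.5,58),"round":(629,-38),"slim":(620.5,-132)}
hh={"jar":57,"mini":80,"round":104,"slim":130}
for n in["top","scene"]:
    im,d=cams.capture(n); W=cloud(n,d); cv2.imwrite(f"pics/{n}{i}.png",cv2.cvtColor(im,cv2.COLOR_RGB2BGR))
    for k,(x,y) in q.items():
        P=W[(np.hypot(W[...,0]-x,W[...,1]-y)<45)&(W[...,2]>30)&(W[...,2]<160)]
        if len(P)<5: continue
        z=np.percentile(P[:,2],95);T=P[P[:,2]>z-3.5]
        print(n,k,z.round(),"expect",hh[k]+10,T.mean(0).round(1),"mid",((T.min(0)+T.max(0))/2).round(1))
E
python3 chk.py 1
```

```text
top slim 141.0 expect 140 [ 619.5 -130.9  139.8] mid [ 619.9 -130.6  140. ]
scene slim 141.0 expect 140 [ 620.3 -133.5  139.8] mid [ 619.1 -133.4  140.3]
```

>>> {"method": "jog_arm", "body": {
  "steps": [
    [[0, 0, 0, 0, 0, 0], [0, 0, 0, 0, 0, 0], [0, 0, 0, 0, 0, 0], [0, 0, 0, 0, 0, 0], [0, 0, 0, 0, 0, 0], [0, 0, 0, 0, 0, 0], [0, 0, 0, 0, 0, 0]]
  ],
  "jaw": 0.4,
  "force": 50
}}

```text
time_s: 8.3
eef_pos: [434.7, -120.8, 115.0]
ee_rot: [0.001, 0.707, 0.707, 0.0]
force: [-2.0, -0.0, 8.5]
grip_width: 0.64
grip_force: 51.7
```

>>> {"method": "jog_arm", "body": {
  "steps": [
    [[0, 0, -0.025, 0, 0, 0], [0, 0, -0.055, 0, 0, 0], [0.01, 0.015, -0.075, 0, 0, 0], [0.028, 0.05, -0.08, 0, 0, 0], [0.046, 0.09, -0.08, 0, 0, 0], [0.064, 0.13, -0.08, 0, 0, 0], [0.078, 0.168, -0.08, 0, 0, 0], [0.083, 0.19, -0.075, 0, 0, 0]]
  ]
}}

```text
time_s: 9.1
eef_pos: [626.4, -36.0, 189.2]
ee_rot: [0.001, 0.706, 0.708, 0.001]
force: [0.2, 0.4, -2.9]
grip_width: 0.638
grip_force: 54.5
```

In the tool's units: 65 mm / 1000 = 0.065, 64 mm / 1000 = 0.064.

>>> {"method": "jog_arm", "body": {
  "steps": [
    [[0, 0.004, 0.02, 0, 0, 0], [0, 0.004, 0.04, 0, 0, 0], [0, 0.004, 0.052, 0, 0, 0], [0, 0.004, 0.059, 0, 0, 0], [0, 0.004, 0.062, 0, 0, 0], [0, 0.004, 0.064, 0, 0, 0], [0, 0.004, 0.065, 0, 0, 0], [0, 0.004, 0.065, 0, 0, 0]]
  ]
}}

```text
time_s: 9.9
eef_pos: [628.6, -37.8, 125.1]
ee_rot: [0.001, 0.707, 0.707, 0.0]
force: [-3.2, -0.2, 4.5]
grip_width: 0.636
grip_force: 54.9
```

>>> {"method": "jog_arm", "body": {
  "steps": [
    [[0, 0, 0, 0, 0, 0], [0, 0, 0, 0, 0, 0], [0, 0, 0, 0, 0, 0], [0, 0, 0, 0, 0, 0], [0, 0, 0, 0, 0, 0]]
  ],
  "jaw": 0.95
}}

```text
time_s: 10.4
eef_pos: [628.4, -37.6, 123.9]
ee_rot: [0.0, 0.707, 0.707, 0.0]
force: [-0.8, 1.1, 0.1]
grip_width: 0.951
grip_force: 0.0
```

In the tool's units: 230 mm / 1000 = 0.23, -113 mm / 1000 = -0.113.

>>> {"method": "jog_arm", "body": {
  "steps": [
    [[0, 0, -0.03, 0, 0, 0], [0, 0, -0.07, 0, 0, 0], [0.02, -0.012, -0.1, 0, 0, 0], [0.062, -0.037, -0.106, 0, 0, 0], [0.104, -0.062, -0.106, 0, 0, 0], [0.146, -0.088, -0.106, 0, 0, 0], [0.188, -0.113, -0.106, 0, 0, 0], [0.23, -0.138, -0.106, 0, 0, 0]]
  ],
  "jaw": 0.7
}}

```text
time_s: 11.2
eef_pos: [489.1, 193.8, 230.1]
ee_rot: [0.0, 0.707, 0.707, 0.0]
force: [0.9, 1.1, 0.1]
grip_width: 0.697
grip_force: 0.0
```

>>> {"method": "jog_arm", "body": {
  "steps": [
    [[0.041, -0.025, 0, 0, 0, 0], [0.08, -0.048, 0, 0, 0, 0], [0.102, -0.062, 0, 0, 0, 0], [0.102, -0.062, 0.01, 0, 0, 0], [0.102, -0.062, 0.05, 0, 0, 0], [0.102, -0.062, 0.09, 0, 0, 0], [0.102, -0.062, 0.12, 0, 0, 0], [0.102, -0.062, 0.13, 0, 0, 0]]
  ]
}}

```text
time_s: 12.0
eef_pos: [427.6, 293.2, 97.0]
ee_rot: [-0.001, 0.707, 0.707, -0.002]
force: [0.0, 0.3, 1.4]
grip_width: 0.698
grip_force: 0.0
```

```bash
python3 chk.py 2
```

```text
top round 115.0 expect 114 [627.2 -36.5 114.1] mid [626.7 -36.5 114.5]
top slim 141.0 expect 140 [ 619.8 -130.8  139.7] mid [ 619.6 -130.5  140.6]
scene round 115.0 expect 114 [629.2 -38.9 114. ] mid [627.8 -38.6 114.7]
scene slim 141.0 expect 140 [ 620.3 -133.4  140. ] mid [ 619.3 -133.4  140.4]
```

>>> {"method": "jog_arm", "body": {
  "steps": [
    [[0, 0, 0.006, 0, 0, 0], [0, 0, 0.01, 0, 0, 0], [0, 0, 0.01, 0, 0, 0]]
  ]
}}

```text
time_s: 12.4
eef_pos: [428.6, 294.4, 90.3]
ee_rot: [0.0, 0.707, 0.707, 0.0]
force: [-0.3, -0.3, -0.3]
grip_width: 0.702
grip_force: 0.0
```

>>> {"method": "jog_arm", "body": {
  "steps": [
    [[0, 0, 0, 0, 0, 0], [0, 0, 0, 0, 0, 0], [0, 0, 0, 0, 0, 0], [0, 0, 0, 0, 0, 0], [0, 0, 0, 0, 0, 0], [0, 0, 0, 0, 0, 0], [0, 0, 0, 0, 0, 0]]
  ],
  "jaw": 0.2,
  "force": 35
}}

```text
time_s: 13.1
eef_pos: [428.6, 294.5, 90.5]
ee_rot: [0.0, 0.707, 0.707, 0.0]
force: [-1.3, 0.1, 5.4]
grip_width: 0.413
grip_force: 35.1
```

>>> {"method": "jog_arm", "body": {
  "steps": [
    [[0, 0, -0.025, 0, 0, 0], [0, 0, -0.06, 0, 0, 0], [-0.02, 0.01, -0.075, 0, 0, 0], [-0.052, 0.038, -0.08, 0, 0, 0], [-0.084, 0.068, -0.08, 0, 0, 0], [-0.116, 0.098, -0.08, 0, 0, 0], [-0.148, 0.128, -0.08, 0, 0, 0], [-0.18, 0.156, -0.08, 0, 0, 0]]
  ]
}}

```text
time_s: 13.9
eef_pos: [585.4, 112.8, 169.8]
ee_rot: [-0.0, 0.707, 0.707, -0.0]
force: [-0.8, 1.2, 0.1]
grip_width: 0.409
grip_force: 35.2
```

In the tool's units: 68 mm / 1000 = 0.068, 67 mm / 1000 = 0.067.

>>> {"method": "jog_arm", "body": {
  "steps": [
    [[-0.03, 0.028, 0, 0, 0, 0], [-0.05, 0.046, 0, 0, 0, 0], [-0.057, 0.053, 0.01, 0, 0, 0], [-0.057, 0.053, 0.03, 0, 0, 0], [-0.057, 0.053, 0.05, 0, 0, 0], [-0.057, 0.053, 0.062, 0, 0, 0], [-0.057, 0.053, 0.067, 0, 0, 0], [-0.057, 0.053, 0.068, 0, 0, 0]]
  ]
}}

```text
time_s: 14.7
eef_pos: [637.2, 57.8, 101.6]
ee_rot: [-0.0, 0.707, 0.707, -0.0]
force: [0.5, -0.3, -0.3]
grip_width: 0.409
grip_force: 35.2
```

>>> {"method": "jog_arm", "body": {
  "steps": [
    [[0, 0, 0.001, 0, 0, 0], [0, 0, 0.002, 0, 0, 0], [0, 0, 0.002, 0, 0, 0]]
  ]
}}

```text
time_s: 15.0
eef_pos: [637.7, 57.4, 100.6]
ee_rot: [0.001, 0.707, 0.707, 0.0]
force: [0.2, -0.7, 1.2]
grip_width: 0.408
grip_force: 35.3
```

>>> {"method": "jog_arm", "body": {
  "steps": [
    [[0, 0, 0, 0, 0, 0], [0, 0, 0, 0, 0, 0], [0, 0, 0, 0, 0, 0], [0, 0, 0, 0, 0, 0]]
  ],
  "jaw": 0.7
}}

```text
time_s: 15.4
eef_pos: [637.4, 57.3, 99.9]
ee_rot: [0.0, 0.707, 0.707, 0.0]
force: [0.2, -0.0, 0.0]
grip_width: 0.7
grip_force: 0.0
```

In the tool's units: -174 mm / 1000 = -0.174, -150 mm / 1000 = -0.15.

>>> {"method": "jog_arm", "body": {
  "steps": [
    [[0, 0, -0.035, 0, 0, 0], [0, 0, -0.075, 0, 0, 0], [0.01, -0.027, -0.085, 0, 0, 0], [0.025, -0.07, -0.085, 0, 0, 0], [0.04, -0.112, -0.085, 0, 0, 0], [0.055, -0.15, -0.085, 0, 0, 0], [0.064, -0.174, -0.085, 0, 0, 0], [0.064, -0.174, -0.085, 0, 0, 0]]
  ],
  "jaw": 1.0
}}

```text
time_s: 16.2
eef_pos: [461.1, 122.4, 185.1]
ee_rot: [-0.0, 0.707, 0.708, -0.0]
force: [0.5, 0.7, -0.3]
grip_width: 1.0
grip_force: 0.0
```

>>> {"method": "jog_arm", "body": {
  "steps": [
    [[0, 0, 0.03, 0, 0, 0], [0, 0, 0.065, 0, 0, 0], [0, 0, 0.09, 0, 0, 0], [0, 0, 0.104, 0, 0, 0], [0, 0, 0.109, 0, 0, 0], [0, 0, 0.109, 0, 0, 0]]
  ]
}}

```text
time_s: 16.8
eef_pos: [463.9, 121.1, 75.6]
ee_rot: [-0.0, 0.707, 0.707, -0.0]
force: [-0.5, -0.2, 0.5]
grip_width: 1.002
grip_force: 0.0
```

```bash
python3 chk.py 3
```

```text
top mini 91.0 expect 90 [636.9  59.4  90.2] mid [637.3  59.3  90.9]
top round 115.0 expect 114 [627.4 -36.6 114. ] mid [626.9 -36.5 114.7]
top slim 141.0 expect 140 [ 619.5 -130.7  139.7] mid [ 619.8 -130.5  140.1]
scene mini 91.0 expect 90 [638.2  56.2  90. ] mid [638.   56.5  90.7]
scene round 115.0 expect 114 [628.9 -39.  114. ] mid [628.1 -38.6 114.5]
scene slim 141.0 expect 140 [ 620.8 -133.6  139.9] mid [ 619.6 -133.4  140.1]
```

>>> {"method": "jog_arm", "body": {
  "steps": [
    [[0, 0, 0, 0, 0, 0], [0, 0, 0, 0, 0, 0], [0, 0, 0, 0, 0, 0], [0, 0, 0, 0, 0, 0], [0, 0, 0, 0, 0, 0], [0, 0, 0, 0, 0, 0], [0, 0, 0, 0, 0, 0]]
  ],
  "jaw": 0.4,
  "force": 50
}}

```text
time_s: 17.6
eef_pos: [463.7, 121.4, 76.9]
ee_rot: [0.0, 0.707, 0.707, 0.0]
force: [-2.1, -0.1, 7.9]
grip_width: 0.686
grip_force: 53.7
```

In the tool's units: 182 mm / 1000 = 0.182, 175 mm / 1000 = 0.175.

>>> {"method": "jog_arm", "body": {
  "steps": [
    [[0, 0, -0.025, 0, 0, 0], [0.005, 0.005, -0.05, 0, 0, 0], [0.015, 0.035, -0.055, 0, 0, 0], [0.025, 0.075, -0.055, 0, 0, 0], [0.03, 0.115, -0.055, 0, 0, 0], [0.03, 0.15, -0.055, 0, 0, 0], [0.03, 0.175, -0.055, 0, 0, 0], [0.03, 0.182, -0.05, 0, 0, 0]]
  ]
}}

```text
time_s: 18.4
eef_pos: [647.2, 151.1, 126.0]
ee_rot: [0.001, 0.707, 0.707, 0.001]
force: [-0.6, 0.6, -2.2]
grip_width: 0.678
grip_force: 55.0
```

>>> {"method": "jog_arm", "body": {
  "steps": [
    [[0, 0, 0.01, 0, 0, 0], [0, 0, 0.025, 0, 0, 0], [0, 0, 0.033, 0, 0, 0], [0, 0, 0.037, 0, 0, 0], [0, 0, 0.039, 0, 0, 0], [0, 0, 0.04, 0, 0, 0], [0, 0, 0.04, 0, 0, 0]]
  ]
}}

```text
time_s: 19.1
eef_pos: [645.4, 151.5, 86.9]
ee_rot: [0.0, 0.707, 0.707, 0.0]
force: [-4.3, 0.6, 5.3]
grip_width: 0.679
grip_force: 55.5
```

>>> {"method": "jog_arm", "body": {
  "steps": [
    [[0, 0, 0, 0, 0, 0], [0, 0, 0, 0, 0, 0], [0, 0, 0, 0, 0, 0], [0, 0, 0, 0, 0, 0], [0, 0, 0, 0, 0, 0]]
  ],
  "jaw": 1.0
}}

```text
time_s: 19.6
eef_pos: [645.4, 151.4, 85.9]
ee_rot: [0.0, 0.707, 0.707, 0.0]
force: [-0.3, 0.5, -0.7]
grip_width: 1.0
grip_force: 0.0
```

In the tool's units: -200 mm / 1000 = -0.2, -180 mm / 1000 = -0.18.

>>> {"method": "jog_arm", "body": {
  "steps": [
    [[0, 0, -0.025, 0, 0, 0], [0, 0, -0.065, 0, 0, 0], [0, 0, -0.11, 0, 0, 0], [0, -0.045, -0.13, 0, 0, 0], [0, -0.09, -0.15, 0, 0, 0], [0, -0.135, -0.15, 0, 0, 0], [0, -0.18, -0.15, 0, 0, 0], [0, -0.2, -0.15, 0, 0, 0]]
  ]
}}

```text
time_s: 20.4
eef_pos: [442.3, 151.6, 236.1]
ee_rot: [-0.0, 0.707, 0.707, -0.0]
force: [1.2, 0.2, 0.0]
grip_width: 1.0
grip_force: 0.0
```

>>> {"method": "jog_arm", "body": {
  "steps": [
    [[0, 0, 0, 0, 0, 0]]
  ]
}}

```text
time_s: 20.5
eef_pos: [443.6, 151.6, 236.4]
ee_rot: [0.0, 0.707, 0.707, 0.0]
force: [0.1, 0.3, -0.3]
grip_width: 0.995
grip_force: 0.0
```

```bash
python3 chk.py 4; python3 - <<'E'
import cv2
cv2.imwrite('pics/last.png',cv2.resize(cv2.imread('pics/scene4.png'),(800,600)))
E
```

```text
top jar 69.0 expect 67 [644.5 152.3  67.5] mid [644.3 152.8  68.5]
top mini 92.0 expect 90 [636.9  59.   90.2] mid [637.5  59.3  90.9]
top round 115.0 expect 114 [627.1 -36.6 114. ] mid [626.8 -36.5 114.8]
top slim 141.0 expect 140 [ 619.7 -130.7  139.9] mid [ 619.8 -130.6  140.3]
scene jar 69.0 expect 67 [646.1 150.5  67. ] mid [646.1 150.5  67.7]
scene mini 91.0 expect 90 [638.4  56.4  90. ] mid [637.3  56.4  90.4]
scene round 115.0 expect 114 [628.7 -38.9 113.9] mid [628.  -38.7 114.5]
scene slim 141.0 expect 140 [ 620.4 -133.3  140.1] mid [ 620.1 -133.5  140.1]
```

View pics/last.png

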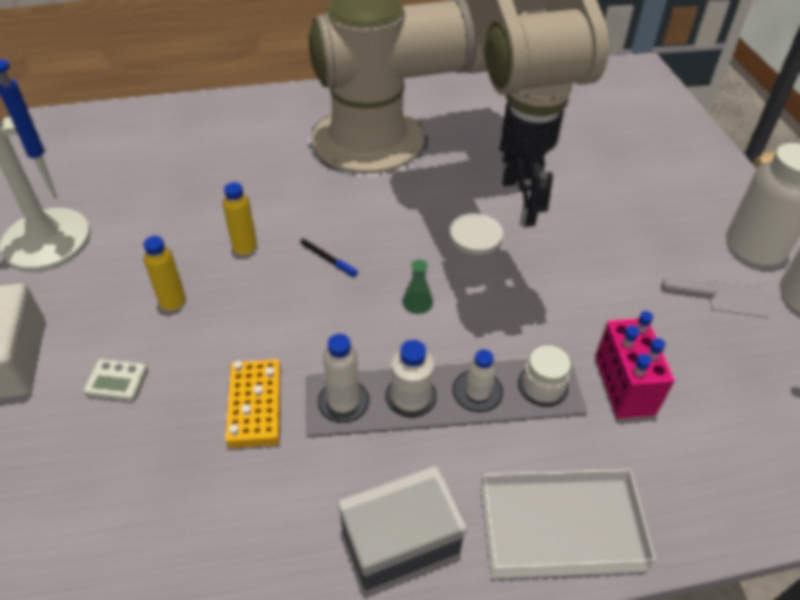

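All four containers stand upright and centred on their pads. The jar is at (547,378), next to the magenta rack at (635,370), then mini (480,380), round (412,380) and slim (341,380). The flask at (418,290) and the yellow bottles haven't moved.

```bash
python3 -c "from rig import order; print(order.finish_job())"
```

```text
the job is handed in; nothing more can be done
None
```

The job is handed in: jar, mini, round and slim stand upright on pads a to d, shortest next to the magenta rack, each within about 2 mm of its pad's centre in the last pictures; the flask was not touched, and it took about 21 s.

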